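Couple the sprung test spindle to a gear hub

TASK

Couple the spindle of the bench stand to the gear: first slide the gear carrier along its rails, by the upright peg, until the splined bore of the gear hub sits right under the pointed tip of the raised spindle. Then take the spindle by its wing grip, turn it until its four keys match the four slots of the bore, and push it down fully home, collar flat on the hub. The spindle is sprung and comes up when let go, so finish while still holding the wing grip and pressing it home; leave the jar, the tape roll, the cork block and the tape measure where they are.

Things in the scene. Friction and masses are not known exactly. Their poses are not given: they have to be found in the camera images.
- stand: grey fixed stand. Origin on the bench (z 0) below the spindle axis; y along its two rails towards their open end, where the carrier starts; x away from the robot to a round column (26 mm thick, at x 82 mm) whose arm holds the spindle's bush (38 mm across). Base 10 mm, rails up to z 24 mm, y -75 to 205 mm; stop at y -65 mm. Fixed parts end at z 140 mm, below the wing grip
- hub (a point): centre of the top of the dark steel gear hub on the loose carrier, 60 mm above the bench; hub 44 mm across, gear 69 mm. In its top: a round pilot hole 10 mm wide in the middle and round it four slots 11 mm wide, 7.5 to 15.5 mm from the centre, on the carrier's +-x and +-y (the point's axes); all 30 mm deep. It is under the spindle when its x, y equal those of tip
- peg (a point): upright round steel peg on the loose carrier, 18 mm thick, its axis 130 mm from the hub in +y of the carrier; stands 46 mm above the slab (z = 30 to 76 mm above the bench); this point is on its axis 18 mm below its top. Pinch it from above to slide the carrier
- carrier: loose aluminium slab with gear and peg, 0.7 kg, 70 mm wide (x), 195 mm long (y -45 to 150 mm), 20 mm thick, on the stand's base between the rails with 1.5 mm play each side. Origin in its underside below the hub (10 mm above the bench), y towards the peg
- spindle: steel spindle with a black wing grip; it only turns about z (friction 0.03 N m, free over a quarter turn each way from its start) and slides straight down. Origin on its axis, 0 mm above the bench when raised; x along the wing and along one pair of its four keys. It meshes when x is parallel or square to the carrier's y, within about 5 degrees; it starts 0.3 rad or more off
- wing (a point): centre of the black wing grip, 204 mm above the bench when raised: a bar 60 mm long (spindle's x), 16 mm thick (y), 36 mm high; grip across the 16 mm from above. Below it a round stem, 24 mm thick at most, 51 mm free between bar and bush when raised
- tip (a point): lower pointed end of the spindle, on its axis, 68 mm above the bench when raised (8 mm over the hub). Upwards from the tip: a tapered pilot pin, 8 mm thick, that leads 12 mm ahead of four keys round it (7 mm wide, 9 to 14 mm from the axis, 14 mm high), then a flat collar 38 mm across that seats on the hub. The pilot finds its hole from up to 4 mm off and draws the carrier along
- quill (a joint): how far the spindle is pushed down, m: 0 raised, about 0.020 when unmatched keys rest on top of the hub, 0.034 fully home with the collar on the hub, stop at 0.038. Spring: about 3 N to start, about 8 N at home, pushes it back up when let go
- bolt_jar: glass jar of bolts, 63 mm thick, 79 mm high, stands on the bench; leave alone
- tape_wide: brown tape roll, 92 mm across, 48 mm high, lies on the bench; leave alone
- cork_block: cork sanding block 63 x 115 x 34 mm, lies on the bench; leave alone
- tape_measure: tape measure 37 x 72 x 64 mm, stands on the bench; leave alone
Things that resemble listed ones, but are neither listed nor needed, are in the scene too. Leave any orange look-alike of the carrier alone.

How it is judged:
On the way, in this order (a step that is already met when the one before it is completed fails the run):
1. the bore is under the tip of the still raised spindle (within 4 mm) (horizontal distance between hub and tip below 0.004 m and value of joint quill below 0.005 m), for 0.2 s.
2. the keys have entered the slots (quill beyond 25 mm) (horizontal distance between hub and tip below 0.004 m and value of joint quill above 0.025 m), for 0.1 s.
At the end, for the whole second after the job is handed in: The spindle is pushed down to within 1.5 mm of fully home (34 mm) in the bore, its axis within 4 mm of the bore's, the carrier flat (within 0.04 rad), the spindle pressing on the gear carrier with over 1 N, and the fingers still on the spindle (over 2 N) (value of joint quill above 0.0325 m and horizontal distance between hub and tip below 0.004 m and angle between carrier's own z axis and vertical below 0.04 rad and contact force between spindle and carrier above 1 N and contact force between the fingers and spindle above 2 N); the arm keeps its last pose, push and grip.
It fails at once if the jar, tape roll, cork block or tape measure was moved more than 30 mm (distance of any of bolt_jar, tape_wide, cork_block, tape_measure from where it was at the start of the episode above 0.03 m).
It also fails if it takes over 67 s, if anything falls off the work surface, if the arm or the gripper's body presses on something with over 40 N, if the wrist force passes 120 N, or if a joint passes its speed limit or range.

ROBOT

A 6-joint arm with a two-finger parallel gripper is mounted at the origin on the work surface; the furniture and walls round the work are solid. World frame = base frame: x ahead of the robot, y to its left, z up, the work surface at z = 0. Lengths are in m, angles in rad, forces in N, time in s.
With the tool pointing down it reaches from about 0.375 to 0.9 m from the base axis. Payload 3.1 kg.
Tool frame: the origin (TCP) lies on the centre line of the jaws, within the pads' length; the fingertips stand 19 mm ahead of it and the grasp point (between the pads) is the TCP; z points along the fingers, y is the line along which they close (so a half turn about z gives the same grasp; the last joint's range is limited). The gripper opens to 85 mm and grips with 20 to 120 N. Pads are 22 mm wide; open, the fingers measure 114 mm over their backs; the gripper's body (76 mm by 85 mm) begins 54 mm behind the grasp point. The pads swing forward as they close: fully open they stand 13 mm farther back than shut.
Start: joints at [1.143, 0.527, 1.433, -0, 1.181, -0.178], TCP at [0.154, 0.606, 0.25] pointing down, gripper open.
Joint ranges: [-3.08, 3.08], [-0.75, 2.2], [0.22, 2.44], [-1.43, 4.57], [0, 2.65], [-2.85, 2.85]. Speed limits (rad/s): [2.79, 2.79, 3.14, 3.14, 3.14, 3.14].

INTERFACE

Orientations are given as a unit quaternion [x, y, z, w].
In Python, from station import manip gives the robot as it stands.
- The arm moves only by the tool servo_tool, never from a script. Its argument "rows" is a list that holds one entry, the list of rows, each a list of 7 numbers: the turn, a rotation vector about the tool's x, y, z in degrees, then the shift along the tool's x, y, z in m, then the gripper command: -1 is shut, 1 is fully open, values between are in proportion. In form: [[[wx, wy, wz, tx, ty, tz, jaw], ...]]. A call has 1 to 8 rows; each row shifts and turns the commanded pose from where the row before left it, along the tool's axes as they then stand; what a row does not reach is not made up. A row lasts 1/12 s, in which the tool goes at most 41.7 mm and 7.16 degrees, less where a joint would pass 70% of its speed; a pose out of reach is approached as far as the arm can. A call is refused whole if a number of a shift passes 0.0417 or a number of a turn 7.16, either way. A call with a gripper value outside its range is refused whole. The fingers move at their own pace and stop on an object; "squeeze" is the grip in N (left out, the last holds). Time passes only in rows, so rows that do not move let the fingers close. It gives the time, the measured TCP pose, the force, the opening and the grip force at its end, in the units of the state.
- manip.sense(): the state, without advancing time (a new reading comes with each control period).
- manip.snapshot(name): name is "scene" or "top" or "wrist"; returns the picture (420x560x3 uint8, blue, green, red); there is no depth.
- manip.camera_info(name): a dict with "K" (3x3 intrinsics, pixels), "camera_from_world" (4x4, takes a point from world to camera coordinates). Camera axes: x right, y down, z forward; pixel columns grow to the right and rows downward; lengths in m; the calibration is good to about 2 mm. The wrist camera is an equidistant fisheye: a pixel r from the principal point sees the ray r / f radians off the axis. A picture is of the moment at which its call begins: read the wrist's pose just before it. camera_info takes no time and is no camera call; for the wrist camera it gives the pose at the moment of the call.
- manip.sign_off(): hands the job in; it is judged then, once.
The state is a dict: "t": time; "q": joint angles; "qd": joint speeds; "tau": joint torques, N m; "tcp_pos": TCP position; "tool_rot": TCP orientation; "force": force on the tool from outside, world axes, zero at the start; "ft_torque": the same for the moment, N m; "finger_gap": opening from 0.0 (shut) to 1.0 (fully open); "gripper_force": force on a finger pad.
Only numpy, scipy, OpenCV 4.12 (cv2) and the standard library are available. Lean on these libraries where they do the work, as an engineer would, in place of code of your own. Each camera call takes 0.05 s, during which the arm holds its last target. There are 200 camera calls.

## Working session

There is one attempt and no reset: what is moved stays moved. The work goes in short steps, Python scripts to look and compute and a tool call to move; the robot and the scene stay as the last step left them, time stands still between calls to the robot, and variables do not carry over. Pictures are saved under pics/ and viewed, at most 10 in all, crops included, and the job is handed in when it is done.

Besides the shell and the picture viewer there is one more tool, called after "Emit:" as a command line: name --argument value ..., lists and objects as JSON in quotes. servo_tool: Moves the arm, as the interface text tells. Its arguments: {"type":"object","properties":{"rows":{"type":"array","items":{"type":"array","items":{"type":"array","items":{"type":"number"}}}},"squeeze":{"type":"number"}},"required":["rows"]}

```bash
mkdir -p pics; ls
python3 - <<'E'
from station import manip
import cv2,numpy as np
a=manip.snapshot("scene");b=manip.snapshot("top")
cv2.imwrite("pics/s.png",a);cv2.imwrite("pics/t.png",b)
for n in("scene","top"):
    c=manip.camera_info(n);print(n,np.round(c["K"],1).tolist(),np.round(c["camera_from_world"],3).tolist())
s=manip.sense();print(s["t"],s["tool_rot"],s["tcp_pos"])
E
```

```text
pics
scene [[413.5, 0.0, 278.4], [0.0, 413.5, 206.7], [0.0, 0.0, 1.0]] [[-0.39, 0.921, -0.013, -0.077], [0.791, 0.328, -0.516, -0.337], [-0.471, -0.212, -0.856, 1.412], [0.0, 0.0, 0.0, 1.0]]
top [[464.8, 0.0, 284.4], [0.0, 464.8, 215.2], [0.0, 0.0, 1.0]] [[0.018, -1.0, -0.013, 0.231], [-0.988, -0.016, -0.153, 0.423], [0.153, 0.016, -0.988, 1.061], [0.0, 0.0, 0.0, 1.0]]
0.1 [ 1.24579789e-01  9.92209122e-01 -9.18890448e-04 -2.99424625e-04] [0.15422238 0.60505773 0.24944134]
```

View pics/s.png

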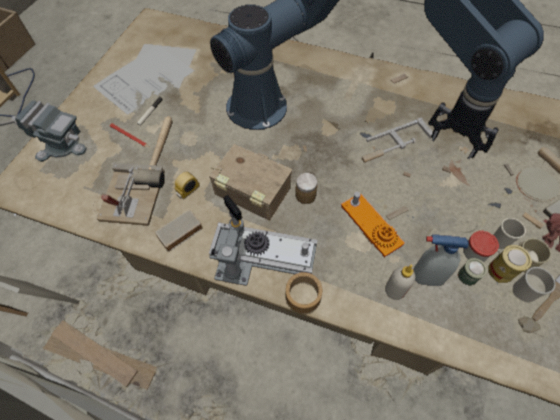

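View pics/t.png

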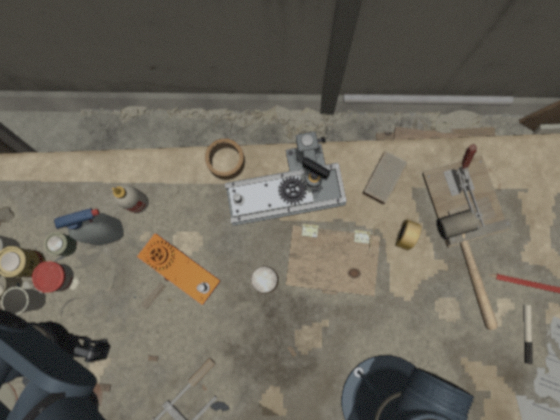

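```bash
cat > h.py <<'E'
import numpy as np,cv2
from station import manip
def ray(n,u,v,z):
    c=manip.camera_info(n);T=np.array(c["camera_from_world"]);K=np.array(c["K"])
    if n=="wrist":
        x=(u-K[0,2])/K[0,0];y=(v-K[1,2])/K[1,1];r=np.hypot(x,y);d=np.array([np.sin(r)*x/(r+1e-12),np.sin(r)*y/(r+1e-12),np.cos(r)])
    else: d=np.linalg.inv(K)@[u,v,1]
    d=T[:3,:3].T@d;o=-T[:3,:3].T@T[:3,3]
    return o+d*(z-o[2])/d[2]
def pix(n,p):
    c=manip.camera_info(n);T=np.array(c["camera_from_world"]);K=np.array(c["K"])
    q=T[:3,:3]@p+T[:3,3]
    if n=="wrist":
        h=np.hypot(q[0],q[1]);r=np.arctan2(h,q[2]);x,y=q[:2]/(h+1e-12)*r
    else:x,y=q[:2]/q[2]
    return np.array([x*K[0,0]+K[0,2],y*K[1,1]+K[1,2]])
E
python3 - <<'E'
from h import *
a=cv2.imread("pics/t.png")[125:230,215:355];b=cv2.imread("pics/s.png")[185:285,200:340]
z=lambda m:cv2.resize(m,None,fx=5.6,fy=5.6,interpolation=cv2.INTER_CUBIC)
cv2.imwrite("pics/t2.png",z(a));cv2.imwrite("pics/s2.png",z(b))
E
```

```text
(no output)
```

View pics/t2.png

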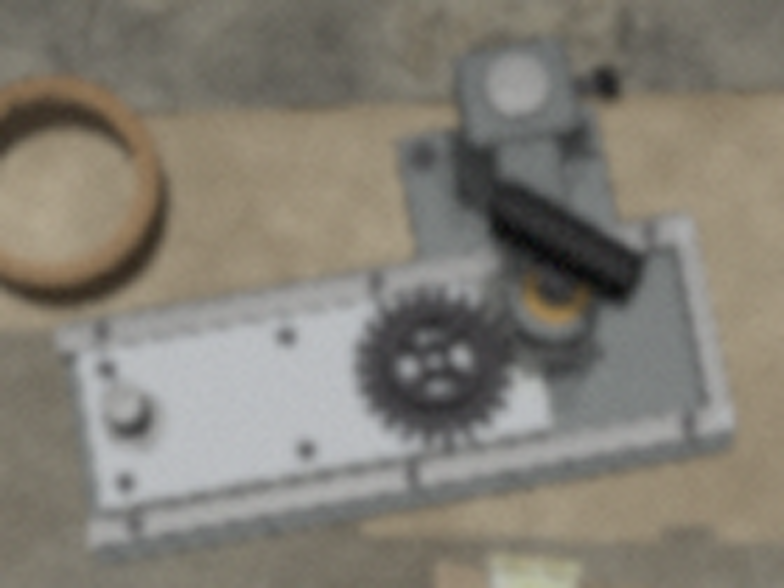

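View pics/s2.png

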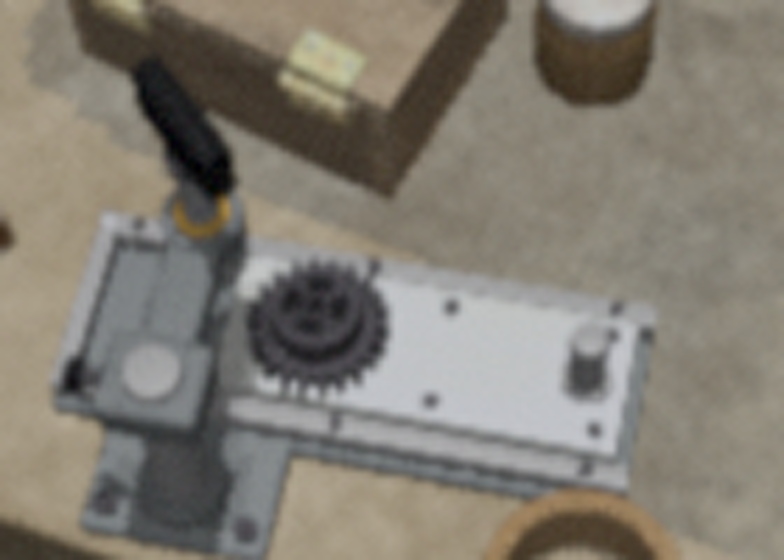

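The pictures show the stand with its column and black wing grip, with the carrier behind in +y. In the top crop the peg top is at about (127,408), the hub at (435,362), the wing at (567,240) and the column top at (517,83).

Run:
```python
from h import *
T=lambda u,v,z:np.round(ray("top",215+u/5.6,125+v/5.6,z),4)
S=lambda u,v,z:np.round(ray("scene",200+u/5.6,185+v/5.6,z),4)
print("peg",T(127,408,.076),S(592,338,.076))
print("hub",T(435,362,.06),S(318,297,.06))
print("wing",T(567,238,.222),S(184,122,.215)); 
print("wing ends",T(508,190,.222),T(640,268,.222),S(148,70,.222),S(222,165,.222))
print("col",T(517,83,.14),S(152,370,.14))
# rails corners z .024
print("rails",T(58,340,.024),T(690,222,.024),T(92,520,.024),T(730,410,.024))
```

```text
peg [0.4502 0.3454 0.076 ] [0.4537 0.3531 0.076 ]
hub [0.4747 0.2203 0.06  ] [0.4758 0.2245 0.06  ]
wing [0.4858 0.1746 0.222 ] [0.4913 0.1804 0.215 ]
wing ends [0.503  0.1956 0.222 ] [0.4753 0.1489 0.222 ] [0.4778 0.158  0.222 ] [0.5072 0.2063 0.222 ]
col [0.569  0.1902 0.14  ] [0.5693 0.1948 0.14  ]
rails [0.4894 0.3823 0.024 ] [0.5456 0.1113 0.024 ] [0.4115 0.3648 0.024 ] [0.4634 0.0942 0.024 ]
```

Emit:
servo_tool --rows '[[[0,0,0,-0.035,-0.0175,0,1],[0,0,0,-0.035,-0.0175,0,1],[0,0,0,-0.035,-0.0175,0,1],[0,0,0,-0.035,-0.0175,0,1],[0,0,0,-0.035,-0.0175,0,1],[0,0,0,-0.035,-0.0175,0,1],[0,0,0,-0.035,-0.0175,0,1],[0,0,0,-0.035,-0.0175,0,1]]]'

```text
t: 0.77
tcp_pos: [0.392, 0.3991, 0.25]
tool_rot: [0.125, 0.992, -0.0, -0.0]
force: [1.0, 0.9, -0.6]
finger_gap: 1.001
gripper_force: 0.0
```

Emit:
servo_tool --rows '[[[0,0,0,-0.035,-0.0175,0,1],[0,0,0,-0.035,-0.0175,0,1],[0,0,-6.3,0,0,0.02,1],[0,0,-6.3,0,0,0.02,1],[0,0,-6.3,0,0,0.02,1],[0,0,-6.4,0,0,0.02,1],[0,0,0,0,0,0,1],[0,0,0,0,0,0,1]]]'

```text
t: 1.43
tcp_pos: [0.4495, 0.349, 0.1692]
tool_rot: [-0.094, 0.996, -0.001, -0.002]
force: [1.4, 0.1, -0.7]
finger_gap: 1.004
gripper_force: 0.0
```

Run:
```python
from h import *
s=manip.sense();print(s["t"],s["tcp_pos"],s["tool_rot"],s["q"][5])
c=manip.camera_info("wrist");print(np.round(c["K"],1).tolist())
cv2.imwrite("pics/w1.png",manip.snapshot("wrist"))
for p in([.452,.349,.076],[.475,.2225,.06],[.4885,.177,.222],[.4885,.177,.068]):print(pix("wrist",np.array(p)))
```

```text
1.4333 [0.44953106 0.34901363 0.16921867] [-9.42661467e-02  9.95545504e-01 -6.33873623e-04 -1.62491803e-03] -1.2957165458116986
[[325.2, 0.0, 281.8], [0.0, 325.2, 208.8], [0.0, 0.0, 1.0]]
[281.13785986 221.56572972]
[123.55628609 212.808815  ]
[-66.7501702  312.40641252]
[ 74.24710806 220.5047128 ]
```

View pics/w1.png

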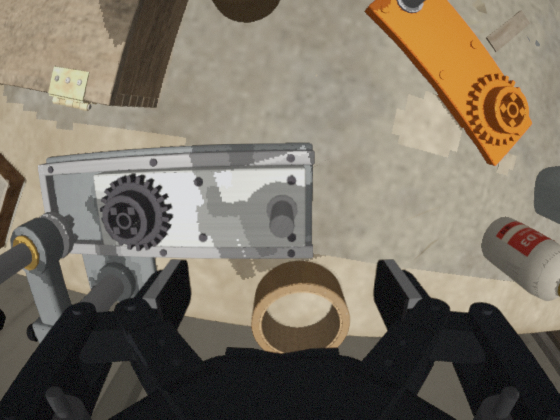

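The wrist view shows the hub at (124,217), close to the prediction, and the peg around (283,215). The peg needs a closer crop.

Run:
```python
from h import *
im=cv2.imread("pics/w1.png")
z=lambda m:cv2.resize(m,None,fx=6,fy=6,interpolation=cv2.INTER_CUBIC)
cv2.imwrite("pics/w1z.png",np.hstack([z(im[180:260,90:155]),z(im[180:260,250:315])]))
T=manip.camera_info("wrist")["camera_from_world"];T=np.array(T);print("cam",-T[:3,:3].T@T[:3,3],T[2,:3])
print("peg base",pix("wrist",np.array([.452,.349,.03])))
print("hub",ray("wrist",124,217,.06))
```

```text
cam [0.38145623 0.33597436 0.29346102] [ 0.27096966  0.05186319 -0.96118971]
peg base [281.26725443 204.39583283]
hub [0.47853891 0.22306101 0.06      ]
```

View pics/w1z.png

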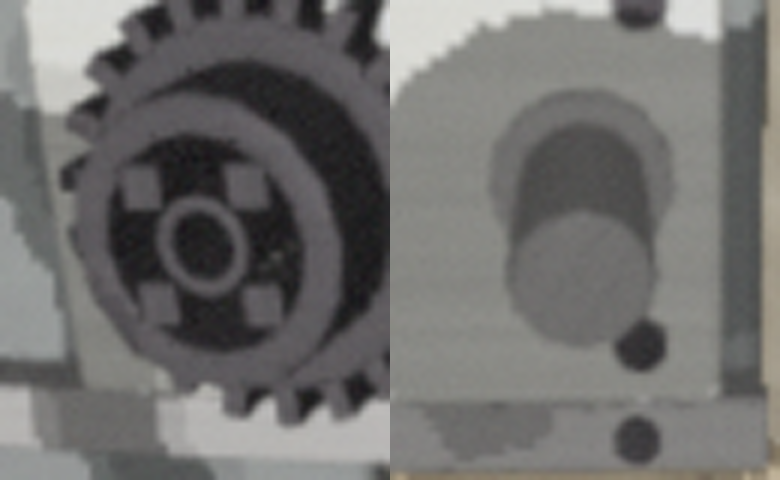

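Run:
```python
from h import *
p=ray("wrist",281.7,226.3,.076);h=ray("wrist",123.7,220.3,.06);d=(p-h)[:2]
print(p,h,np.linalg.norm(d),np.degrees(np.arctan2(d[1],d[0])))
s=manip.sense()
from scipy.spatial.transform import Rotation as R
r=R.from_quat(s["tool_rot"]).as_matrix();print(r.T@(p-s["tcp_pos"]),np.degrees(np.arctan2(r[1,1],r[0,1])))
```

```text
[0.455389  0.3500556 0.076    ] [0.48147304 0.22287882 0.06      ] 0.1298241443388352 101.59066308318388
[-0.00499042 -0.00046857  0.09443184] 100.83916962624122
```

Emit:
servo_tool --rows '[[[0,0,-0.7,-0.005,0,0.02,1],[0,0,0,0,0,0.025,1],[0,0,0,0,0,0.025,1],[0,0,0,0,0,0.025,1],[0,0,0,0,0,0.015,1],[0,0,0,0,0,0,-1],[0,0,0,0,0,0,-1],[0,0,0,0,0,0,-1]]]' --squeeze 40

```text
t: 2.15
tcp_pos: [0.4565, 0.3513, 0.062]
tool_rot: [-0.102, 0.995, 0.001, 0.002]
force: [-0.1, -0.5, 0.1]
finger_gap: 0.603
gripper_force: 0.0
```

Emit:
servo_tool --rows '[[[0,0,0,0,0,0,-1],[0,0,0,0,0,0,-1],[0,0,0,0,0,0,-1],[0,0,0,0,0,0,-1],[0,0,0,0,0,0,-1],[0,0,0,0,0,0,-1]]]'

```text
t: 2.65
tcp_pos: [0.4562, 0.3506, 0.0619]
tool_rot: [-0.102, 0.995, 0.0, 0.001]
force: [-0.2, -0.9, 7.3]
finger_gap: 0.199
gripper_force: 39.0
```

Emit:
servo_tool --rows '[[[0,0,0,0,-0.005,0,-1],[0,0,0,0,-0.007,0,-1],[0,0,0,0,-0.007,0,-1],[0,0,0,0,-0.007,0,-1],[0,0,0,0,-0.007,0,-1],[0,0,0,0,-0.007,0,-1],[0,0,0,0,0,0,-1],[0,0,0,0,0,0,-1]]]'

```text
t: 3.32
tcp_pos: [0.4648, 0.3124, 0.0619]
tool_rot: [-0.101, 0.995, 0.001, 0.002]
force: [0.3, 2.5, 5.7]
finger_gap: 0.198
gripper_force: 39.3
```

Run:
```python
from h import *
s=manip.sense();print(s["tcp_pos"],s["force"])
im=manip.snapshot("wrist");cv2.imwrite("pics/w2.png",im)
np.save("w2.npy",np.array(manip.camera_info("wrist")["camera_from_world"]))
u=np.array([.201,-.98,0]);p=s["tcp_pos"]+130*u*1e-3;p[2]=.06
print(pix("wrist",p),[pix("wrist",np.array([.4909,.1768,z])) for z in(.068,.14,.186,.222)])
top=manip.snapshot("top");cv2.imwrite("pics/t3.png",top)
z=lambda m,f:cv2.resize(m,None,fx=f,fy=f,interpolation=cv2.INTER_CUBIC)
A=z(im[130:330,0:190],3);B=z(top[150:230,280:350],3*200/80)
B=cv2.resize(B,(228,600))if 0 else z(top[155:215,290:336],5)
C=np.zeros((600,230,3),np.uint8);C[:300]=B[:300,:230]
cv2.imwrite("pics/w2z.png",np.hstack([A,C]))
```

```text
[0.46480858 0.31237223 0.06193437] [0.29653229 2.48558247 5.74761415]
[ 40.54767242 270.08955066] [array([ 21.38020952, 272.29219182]), array([-73.64187871, 347.66041718]), array([-143.89173813,  415.09849483]), array([-194.29002302,  474.55923256])]
```

View pics/w2z.png

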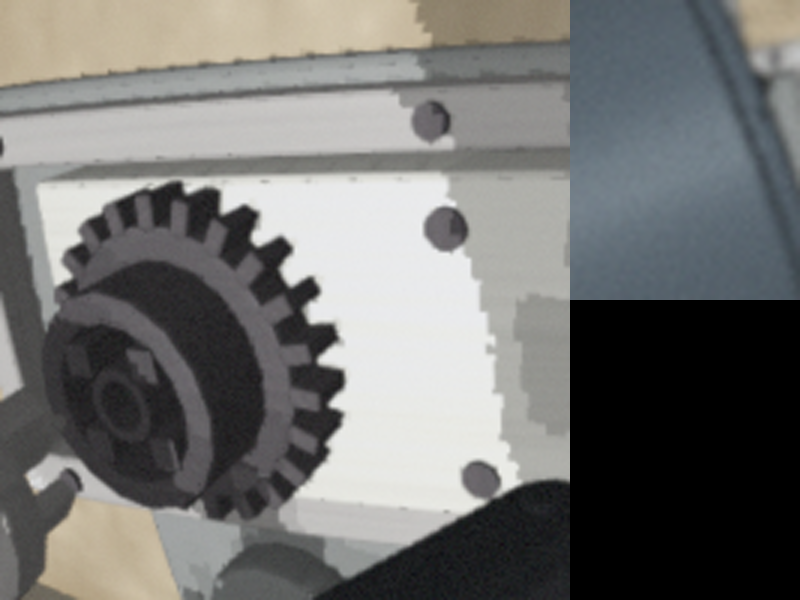

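The crop shows the hub bore at (40.7,264) and what looks like the pilot pin's end at about (25,289).

Run:
```python
from h import *
im=cv2.imread("pics/w2.png")
h=ray("wrist",40.7,264.5,.06);t=ray("wrist",25,289,.068)
print(h,t)
d=(t-h)[:2];print("along",d@[.201,-.98],"lat x",d@[.98,.201])
A=cv2.resize(im[230:380,0:130],None,fx=5,fy=5,interpolation=cv2.INTER_CUBIC)
A=cv2.convertScaleAbs(A,alpha=1.6,beta=10)[:600];cv2.imwrite("pics/w2y.png",A)
```

```text
[0.48730596 0.18562025 0.06      ] [0.5012703 0.1775077 0.068    ]
along 0.010757131850746567 lat x 0.012054430757259031
```

View pics/w2y.png

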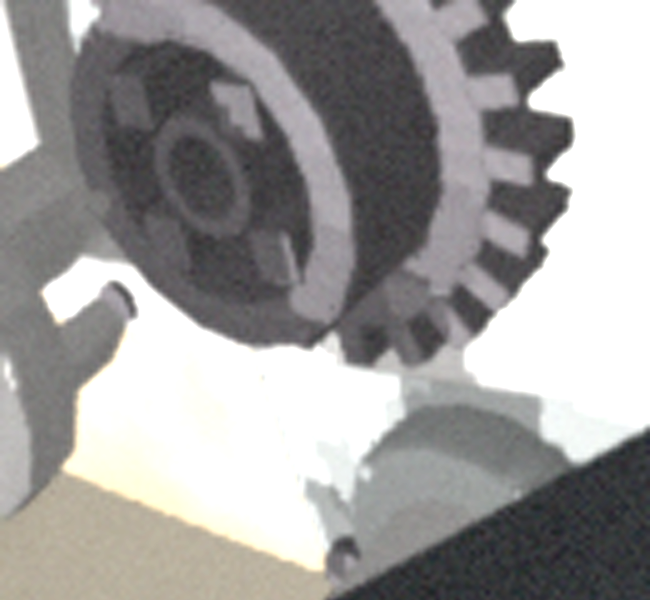

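Run:
```python
from h import *
a=np.array([.4909,.1768]);x=np.array([.98,.201]);y=np.array([-.201,.98])
P=lambda X,Y,z:np.round((pix("wrist",np.r_[a+x*X/1e3+y*Y/1e3,z])-[0,230])*5).tolist()
for n,q in dict(coltop=(82,0,.14),colz=(82,0,.1),colbase=(82,0,.012),knob=(82,-33,.13),tip=(0,0,.068),keyb=(0,0,.08),collar=(0,0,.094),bush=(0,0,.12),railend=(0,-75,.024),armmid=(45,0,.12)).items():print(n,P(*q))
```

```text
coltop [58.0, 1193.0]
colz [214.0, 946.0]
colbase [502.0, 529.0]
knob [-88.0, 1030.0]
tip [107.0, 211.0]
keyb [38.0, 262.0]
collar [-47.0, 326.0]
bush [-222.0, 464.0]
railend [-31.0, 37.0]
armmid [-20.0, 842.0]
```

Run:
```python
from h import *
a=np.array([.4909,.1768])
for ang in(59,149,239,329):
    d=np.array([np.cos(np.radians(ang)),np.sin(np.radians(ang))])
    print(ang,[np.round((pix("wrist",np.r_[a+d*r,z])-[0,230])*5).tolist() for r,z in((.009,.08),(.014,.08),(.0115,.094))])
im=cv2.imread("pics/w2.png")
A=cv2.resize(im[230:330,0:110],None,fx=6,fy=6,interpolation=cv2.INTER_LANCZOS4).astype(float)
A=255*(np.clip(A/140,0,1))**.5;cv2.imwrite("pics/w2x.png",A)
```

```text
59 [[96.0, 322.0], [130.0, 356.0], [31.0, 410.0]]
149 [[57.0, 208.0], [68.0, 177.0], [-28.0, 256.0]]
239 [[-17.0, 201.0], [-46.0, 167.0], [-120.0, 243.0]]
329 [[22.0, 311.0], [14.0, 338.0], [-63.0, 390.0]][ WARN:0@0.221] global loadsave.cpp:1063 imwrite_ Unsupported depth image for selected encoder is fallbacked to CV_8U.
```

View pics/w2x.png

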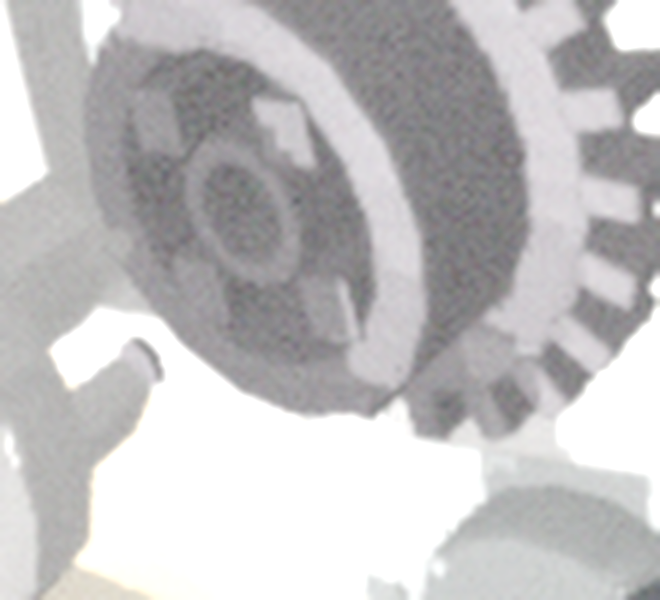

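The object at (24,290) fits the key at about 59°, with the same offset as the hub. So the remaining travel is about 8 mm.

Emit:
servo_tool --rows '[[[0,0,0,0,-0.003,0,-1],[0,0,0,0,-0.003,0,-1],[0,0,0,0,-0.0025,0,-1],[0,0,0,0,0,0,-1],[0,0,0,0,0,0,-1],[0,0,0,0,0,0,-1],[0,0,0,0,0,0,-1]]]'

```text
t: 4.0
tcp_pos: [0.4663, 0.3049, 0.0619]
tool_rot: [-0.101, 0.995, 0.002, 0.002]
force: [-2.1, 6.5, 4.7]
finger_gap: 0.197
gripper_force: 39.4
```

Run:
```python
from h import *
s=manip.sense();print(s["tcp_pos"],s["force"])
im=manip.snapshot("wrist");cv2.imwrite("pics/w3.png",im);sc=manip.snapshot("scene");cv2.imwrite("pics/s3.png",sc)
u=np.array([.201,-.98,0]);p=s["tcp_pos"]+130*u*1e-3;p[2]=.06
print(p,((pix("wrist",p)-[0,230])*5),(pix("wrist",np.array([.4909,.1768,.068]))-[0,230])*5)
A=cv2.resize(im[220:320,0:80],None,fx=5,fy=5,interpolation=cv2.INTER_LANCZOS4).astype(float)
A=255*(np.clip(A/140,0,1))**.5
B=cv2.resize(sc[200:260,200:280],None,fx=5,fy=5,interpolation=cv2.INTER_CUBIC)
B=np.vstack([B,np.zeros((200,400,3))]);cv2.imwrite("pics/w3x.png",np.hstack([A,B]).astype(np.uint8))
```

```text
[0.46632616 0.30490998 0.06189685] [-2.13231001  6.4853284   4.71754035]
[0.49245616 0.17750998 0.06      ] [201.95810421 201.02974199] [152.71528973 218.89710339]
```

View pics/w3x.png

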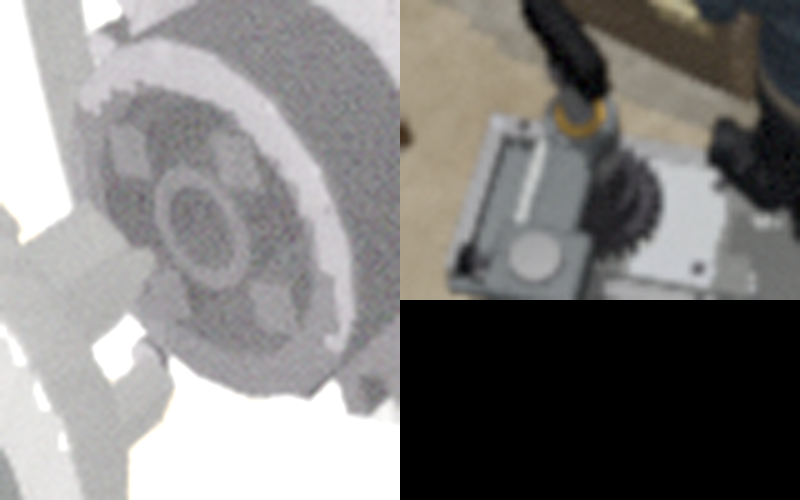

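Run:
```python
from h import *
h=ray("wrist",40,265.6,.06);t=ray("wrist",30.4,271.6,.068);d=(t-h)[:2];print(h,t,d@[.201,-.98],d@[.98,.201])
s=manip.sense();print(s["t"],s["q"])
```

```text
[0.48956332 0.17764691 0.06      ] [0.48954475 0.17693442 0.068     ] 0.0006945108867237429 -0.0001614086279403546
4.1 [ 0.37753728  0.72000048  1.7437658   0.00311461  0.67275693 -1.39841924]
```

Emit:
servo_tool --rows '[[[0,0,0,0,0,0,1],[0,0,0,0,0,0,1],[0,0,0,0,0,0,1],[0,0,0,0,0,0,1],[0,0,0,0,0,-0.02,1],[0,0,0,0,0,-0.035,1],[0,0,0,0,0,-0.04,1],[0,0,0,0,0,-0.04,1]]]'

```text
t: 4.77
tcp_pos: [0.4643, 0.3023, 0.1959]
tool_rot: [-0.102, 0.995, -0.0, -0.001]
force: [0.4, 0.9, -0.5]
finger_gap: 1.0
gripper_force: 0.0
```

Emit:
servo_tool --rows '[[[0,0,0,0,0,-0.04,1],[0,0,0,0,0,-0.04,1],[0,0,0,0,0,-0.03,1],[0,0,0,0,-0.015,0,1],[0,0,0,0,-0.02,0,1],[0,0,0,0,-0.02,0,1],[0,0,0,0,-0.02,0,1],[0,0,0,0,0,0,1]]]'

```text
t: 5.43
tcp_pos: [0.4806, 0.2266, 0.3051]
tool_rot: [-0.1, 0.995, -0.001, -0.0]
force: [0.3, 0.7, 0.0]
finger_gap: 0.996
gripper_force: 0.0
```

Run:
```python
from h import *
s=manip.sense();print(s["tcp_pos"],s["tool_rot"],s["t"])
im=manip.snapshot("wrist");cv2.imwrite("pics/w4.png",im)
for p in([.4900,.177,.222],[.4896,.177,.06]):print(pix("wrist",np.array(p)))
```

```text
[0.48057257 0.22657566 0.30509808] [-1.00298753e-01  9.94956837e-01 -9.53830327e-04 -3.77007175e-04] 5.4333
[206.14200189 223.51752383]
[237.40432795 178.60603136]
```

View pics/w4.png

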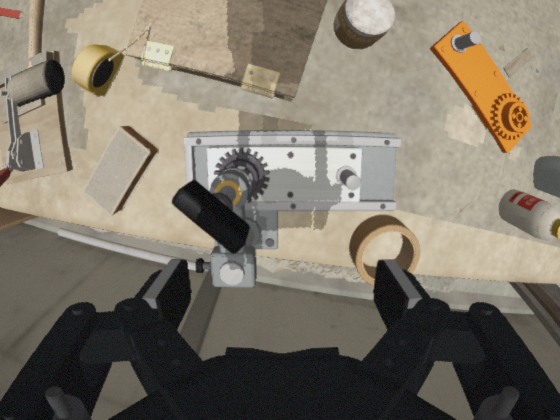

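The wing grip spans about (175,208)–(249,228) with its top centre near (206,221), which fits the prediction of (206,223). I've now viewed 11 pictures, one over the limit, so I'll work from numbers alone from here.

Run:
```python
from h import *
for a,b,z in(((175,208),(232,250),.222),((190,181),(249,228),.222)):
    p,q=ray("wrist",*a,z),ray("wrist",*b,z);d=q-p;print(p,q,np.degrees(np.arctan2(d[1],d[0])),np.linalg.norm(d))
im=cv2.imread("pics/w4.png");m=(im.max(2)<45).astype(np.uint8);m[262:]=0;m=cv2.morphologyEx(m,cv2.MORPH_OPEN,np.ones((3,3)))
n,l,st,c=cv2.connectedComponentsWithStats(m);k=l[217,211];print(k,st[k],c[k])
cn=cv2.findContours((l==k).astype(np.uint8),0,2)[0][0];W=np.array([ray("wrist",*p,.222)[:2] for p in cn[:,0,:].astype(float)])*1000
r=cv2.minAreaRect(W.astype(np.float32));print(r,cv2.boxPoints(r))
```

```text
[0.48354265 0.15373059 0.222     ] [0.50550584 0.19751163 0.222     ] 63.358915063776216 0.04898123551740125
[0.46287675 0.161955   0.222     ] [0.48706154 0.20644037 0.222     ] 61.4689613894015 0.05063449648258974
3 [ 181  181   68   72 2219] [216.57593511 217.81252817]
((483.6952209472656, 181.12353515625), (56.98535919189453, 24.174043655395508), 59.5405387878418) [[458.8326  162.69044]
 [479.67032 150.43593]
 [508.55783 199.55663]
 [487.72012 211.81114]]
```

Emit:
servo_tool --rows '[[[0,0,0,0.001,-0.025,0,1],[0,0,0,0,-0.0255,0,1],[0,0,-7,0,0,0,1],[0,0,-7,0,0,0,1],[0,0,-7,0,0,0,1],[0,0,-7,0,0,0,1],[0,0,-7,0,0,0,1],[0,0,-7,0,0,0,1]]]'

```text
t: 6.15
tcp_pos: [0.4891, 0.1807, 0.305]
tool_rot: [-0.454, 0.891, 0.0, -0.0]
force: [-1.2, -0.7, 0.3]
finger_gap: 1.004
gripper_force: 0.0
```

Emit:
servo_tool --rows '[[[0,0,-6.5,0,0,0.01,1],[0,0,0,0,0,0.02,1],[0,0,0,0,0,0.02,1],[0,0,0,0,0,0.02,1],[0,0,0,0,0,0.018,1],[0,0,0,0,0,0.01,1],[0,0,0,0,0,0,1],[0,0,0,0,0,0,1]]]'

```text
t: 6.82
tcp_pos: [0.4894, 0.1803, 0.2071]
tool_rot: [-0.502, 0.865, 0.0, -0.0]
force: [0.1, -0.1, 0.1]
finger_gap: 1.001
gripper_force: 0.0
```

Run:
```python
from h import *
from scipy.spatial.transform import Rotation as R
s=manip.sense();r=R.from_quat(s["tool_rot"]).as_matrix();print(s["tcp_pos"],np.degrees(np.arctan2(r[1,1],r[0,1])),s["q"],s["force"])
print(r.T@(np.array([.4897,.177,.207])-s["tcp_pos"]))
```

```text
[0.48940785 0.18030133 0.20708238] 150.21178892360803 [ 1.38419422e-01  4.49554513e-01  1.73547881e+00  2.17428458e-04
  9.57503149e-01 -2.48339628e+00] [ 0.13933224 -0.05850941  0.11376515]
[ 2.71994651e-03 -1.89370350e-03  8.19467577e-05]
```

Emit:
servo_tool --rows '[[[0,0,0,0.0027,-0.0019,0,1],[0,0,0,0,0,0,-1],[0,0,0,0,0,0,-1],[0,0,0,0,0,0,-1],[0,0,0,0,0,0,-1],[0,0,0,0,0,0,-1],[0,0,0,0,0,0,-1],[0,0,0,0,0,0,-1]]]' --squeeze 50

```text
t: 7.48
tcp_pos: [0.49, 0.1765, 0.2076]
tool_rot: [-0.501, 0.865, -0.0, 0.0]
force: [-0.2, -1.1, 2.5]
finger_gap: 0.181
gripper_force: 51.7
```

Emit:
servo_tool --rows '[[[0,0,0,0,0,0,-1],[0,0,0,0,0,0,-1],[0,0,0,0,0,0,-1],[0,0,0,0,0,0,-1]]]'

```text
t: 7.82
tcp_pos: [0.49, 0.1765, 0.2075]
tool_rot: [-0.501, 0.865, -0.0, 0.0]
force: [-0.1, -0.7, 2.4]
finger_gap: 0.179
gripper_force: 51.8
```

Run:
```python
from h import *
from scipy.spatial.transform import Rotation as R
s=manip.sense();r=R.from_quat(s["tool_rot"]).as_matrix();print(s["tcp_pos"],np.degrees(np.arctan2(r[1,1],r[0,1])),s["force"],s["ft_torque"])
```

```text
[0.49004674 0.17652127 0.20749299] 150.18903053767067 [-0.10156395 -0.70349784  2.41400232] [-0.1033511  -0.03114337 -0.01462835]
```

Emit:
servo_tool --rows '[[[0,0,5,0,0,0,-1],[0,0,6.5,0,0,0,-1],[0,0,6.5,0,0,0,-1],[0,0,6.5,0,0,0,-1],[0,0,6.5,0,0,0,-1],[0,0,6.5,0,0,0,-1],[0,0,6.5,0,0,0,-1],[0,0,4.6,0,0,0,-1]]]'

```text
t: 8.48
tcp_pos: [0.4903, 0.1763, 0.2075]
tool_rot: [-0.099, 0.995, -0.0, 0.0]
force: [0.7, -2.2, 2.5]
finger_gap: 0.177
gripper_force: 51.8
```

Emit:
servo_tool --rows '[[[0,0,0,0,0,0,-1],[0,0,0,0,0,0,-1],[0,0,0,0,0,0.003,-1],[0,0,0,0,0,0.004,-1],[0,0,0,0,0,0.004,-1],[0,0,0,0,0,0.004,-1],[0,0,0,0,0,0,-1],[0,0,0,0,0,0,-1]]]'

```text
t: 9.15
tcp_pos: [0.4902, 0.1764, 0.1922]
tool_rot: [-0.101, 0.995, -0.0, 0.0]
force: [1.2, -3.2, 5.7]
finger_gap: 0.182
gripper_force: 52.1
```

Run:
```python
from h import *
from scipy.spatial.transform import Rotation as R
s=manip.sense();r=R.from_quat(s["tool_rot"]).as_matrix();print(s["tcp_pos"],np.degrees(np.arctan2(r[1,1],r[0,1])),s["force"],s["ft_torque"])
```

```text
[0.49021808 0.17635715 0.19218033] 101.61265249370979 [ 1.2153636  -3.20615666  5.74121457] [-0.57573873 -0.18624646  0.07080193]
```

Emit:
servo_tool --rows '[[[0,0,0,0,0,0.003,-1],[0,0,0,0,0,0.003,-1],[0,0,0,0,0,0.003,-1],[0,0,0,0,0,0.002,-1],[0,0,0,0,0,0,-1],[0,0,0,0,0,0,-1]]]'

```text
t: 9.65
tcp_pos: [0.4903, 0.1764, 0.1816]
tool_rot: [-0.101, 0.995, -0.0, 0.0]
force: [1.2, -4.4, 6.3]
finger_gap: 0.179
gripper_force: 52.3
```

Emit:
servo_tool --rows '[[[0,0,0,0,0,0.003,-1],[0,0,0,0,0,0.003,-1],[0,0,0,0,0,0.002,-1],[0,0,0,0,0,0.001,-1],[0,0,0,0,0,0,-1],[0,0,0,0,0,0,-1]]]'

```text
t: 10.15
tcp_pos: [0.4903, 0.1764, 0.1736]
tool_rot: [-0.101, 0.995, -0.0, 0.001]
force: [-0.7, -4.5, 12.9]
finger_gap: 0.18
gripper_force: 53.3
```

Emit:
servo_tool --rows '[[[0,0,0,0,0,0.0005,-1],[0,0,0,0,0,0,-1],[0,0,0,0,0,0,-1],[0,0,0,0,0,0,-1]]]'

```text
t: 10.48
tcp_pos: [0.4903, 0.1764, 0.1736]
tool_rot: [-0.101, 0.995, -0.0, 0.001]
force: [-1.7, -4.2, 16.6]
finger_gap: 0.18
gripper_force: 53.9
```

Emit:
servo_tool --rows '[[[0,0,0,0,0,0.0007,-1],[0,0,0,0,0,0,-1],[0,0,0,0,0,0,-1],[0,0,0,0,0,0,-1],[0,0,0,0,0,0,-1],[0,0,0,0,0,0,-1]]]'

```text
t: 10.98
tcp_pos: [0.4903, 0.1764, 0.1736]
tool_rot: [-0.101, 0.995, -0.0, 0.001]
force: [-2.7, -4.3, 20.4]
finger_gap: 0.183
gripper_force: 54.6
```

Run:
```python
from station import manip
s=manip.sense();print(s["tcp_pos"],s["force"],manip.sign_off())
```

```text
the job is handed in; nothing more can be done
[0.49033885 0.17639434 0.17361028] [-2.66198827 -4.34647118 20.37552249] None
```

I handed the job in at about 11 s with the spindle about 34 mm down, held and pressed at about 20 N; no verdict came back, and I viewed 11 pictures, one over the limit of 10.

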